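# Press a nose pod into the sprung bonding jig and hold it

## Robot

A 7-joint arm with a two-finger parallel gripper is mounted at the origin on the work surface. World frame = base frame: x ahead of the robot, y to its left, z up, the work surface at z = 0. Lengths are in m, angles in rad, forces in N, time in s.
With the tool pointing down it reaches from about 0.425 to 0.975 m from the base axis. Payload 16.7 kg.
Tool frame: the origin (TCP) lies at the very end of the fingers, on their centre line; the grasp point (between the pads) lies 19 mm behind it (ctrl.grasp_offset is the distance from the TCP to the grasp point, in m); z points along the fingers, y is the direction in which the jaws open and shut (so a half turn about z gives the same grasp; the last joint's range is limited). The gripper opens to 85 mm and grips with 20 to 120 N. Pads are 22 mm wide; open, the fingers measure 114 mm over their backs; the gripper's body (76 mm by 85 mm) begins 54 mm behind the grasp point. The pads swing forward as they close: fully open they stand 13 mm farther back than shut.
Start: joints at [-0.149, 0.426, 0.074, 1.606, -0.034, 1.111, -0.067], TCP at [0.675, -0, 0.231] pointing down, gripper open.
Joint ranges: [-2.85, 2.85], [-0.5, 2.14], [-1.23, 1.37], [0.21, 2.46], [-1.02, 4.16], [0.16, 2.05], [-2.73, 2.73]. Speed limits (rad/s): [1.89, 1.89, 2.39, 2.39, 3.01, 3.01, 3.01].

## Interface

Orientations are given as [roll, pitch, yaw] about the fixed x, y, z axes, in that order (R = Rz(yaw) Ry(pitch) Rx(roll)).
In Python, from workcell import ctrl gives the robot as it stands.
- The arm moves only by the tool servo_tool, never from a script. Its arguments are lists of equal length, an entry for each row: "delta_pos": the shift along the world's x, y, z in mm, a list of three; "dr": the turn, a rotation vector about the world's x, y, z in degrees, a list of three. A call has 1 to 12 rows; each row shifts and turns the pose as measured when the row begins; what a row does not reach is not made up. A row lasts 1/12 s, in which the tool goes at most 41.7 mm and 7.16 degrees, less where a joint would pass 70% of its speed; a pose out of reach is approached as far as the arm can. A call is refused whole if a number of a shift passes 41.7 or a number of a turn 7.16, either way. A call with a gripper value outside its range is refused whole. "gripper" is the opening, from 0 (shut) to 1 (fully open), set as the call begins (left out, the last holds). The fingers move at their own pace and stop on an object; the grip force is fixed at half the most. Time passes only in rows, so rows that do not move let the fingers close. It gives the time, the measured TCP pose, the force and the opening at its end, in the units of the state.
- ctrl.sense(): the state, without advancing time (a new reading comes with each control period).
- ctrl.camera(name): name is "scene" or "side" or "wrist"; returns (picture, depth): 480x640x3 uint8, blue, green, red; 480x640 float32, m along the optical axis (not along the pixel's ray), 0 where there is no reading.
- ctrl.camera_info(name): a dict with "intrinsics" (3x3 intrinsics, pixels), "k1" (the pictures are not rectified: a ray, as slopes to the right and down, at radius r is drawn at 1 + k1 r^2 times it, then the intrinsics apply), "rvec" (rotation vector, rad) and "tvec" (3), from world to camera coordinates, as OpenCV has them. Camera axes: x right, y down, z forward; pixel columns grow to the right and rows downward; lengths in m; the calibration is good to about 2 mm. A picture is of the moment at which its call begins: read the wrist's pose just before it. camera_info takes no time and is no camera call; for the wrist camera it gives the pose at the moment of the call.
- ctrl.finish_job(): hands the job in, once; it reports no verdict.
The state is a dict: "t": time; "q": joint angles; "qd": joint speeds; "effort": joint torques, N m; "tcp_pos": TCP position; "orientation": TCP orientation; "contact_force": force on the tool from outside, world axes, zero at the start; "torque": the same for the moment, N m; "opening": finger opening in m.
Only numpy, scipy, OpenCV 4.12 (cv2) and the standard library are available. Lean on these libraries where they do the work, as an engineer would, in place of code of your own. Each camera call takes 0.05 s, during which the arm holds its last target. There are 200 camera calls.

## Task

In this model-aeroplane workshop a battery pack has been left lying on the bonding jig: lift it off and set it down, lying flat, in the blue tray (do not drop it). Then stand the yellow nose pod, round nose down and stub upright, in the jig's sprung blue ring, press it down with the gripper until the ring is fully home on its three red stops, without crushing the pod, hold it there for a good two seconds, and finish while still pressing it down. Leave the blue pod and all the other things where they are.

Things in the scene. Friction and masses are not known exactly. Their poses are not given: they have to be found in the camera images.
- jig: Bonding jig, fixed: aluminium base plate 150 x 140 x 12 with three steel spring sleeves, three red stop posts (tops 41 above the table) and a blue ring on springs above. Origin at the plate's underside centre; z up through the ring's centre.
- jig_ring (a joint): How far the sprung ring is pushed down, m: 0 up, 0.020 fully home on the red stops. The ring carries the pod or the battery alone without sinking; pushing down takes about 5 N to start and 12 to 15 N to bring it home, after which the stop is solid. The pod would be crushed by more than 60 N.
- ring_seat (a point): Centre of the blue ring's top face, 75 above the table when up; moves down with the ring. Ring: 80 outside dia, 52 hole dia, 14 high, with three ears reaching out to 57 from the centre. The pod's round nose drops 13 into the hole, so a seated pod's centre point is about 44 above this point; it is then held upright only loosely.
- battery_center (a point): Battery pack, black with a red wrap, rigid block 100 long (its x) x 34 wide (its y) x 42 high, about 0.2 kg, lying across the ring at the start. Point at its centre, 21 above its underside. Pinch it across its 34 mm width, some 5 mm above the centre, so that the fingertips clear the ring.
- tray: Blue open tray, fixed, 190 (its x) x 160 (its y) x 22 high, walls and floor 5 thick. Origin at its underside centre.
- yellow_pod_center (a point): Yellow nose pod shaped like a round flask, 115 high, about 0.16 kg: a ball of 64 dia (nose down) with a white upright stub of 32 dia, exposed from 64 to 115 above its bottom, which is the place to grip (about 35 above this point). It stands on a cork ring (80 dia, 30 high). Point on its axis, half-way up (57.5 above its bottom); z along the stub.
- blue_pod_center (a point): Blue nose pod, same shape and size as the yellow one, on the other cork ring; leave it. Point half-way up its height.
- tape: Yellow tape roll lying flat, 90 dia x 24 high; bystander, origin at underside centre.
- screwdriver: Orange-handled screwdriver lying on the table; bystander.
- glue_bottle: White glue bottle, 44 dia x 110 high, red cap; bystander, origin at underside centre.
- cup: Grey cup, 72 dia x 85 high; bystander, origin at underside centre.
- servo: Black servo motor, 54 x 20 x 45; bystander, origin at underside centre.
Not all that is in view belongs to the job. Leave any turquoise look-alike of the part that bears battery_center alone. Several things look just like the tray: the one meant starts farthest from the robot's base.

How it is judged:
By the outcome, as a careful person would: the job done as asked, in the order asked, and still so for the second after the job is handed in, while the arm keeps its last pose, push and grip.
It also fails if it takes over 61 s, if anything falls off the work surface, if the arm or the gripper's body presses on something with over 40 N, if the wrist force passes 120 N, or if a joint passes its speed limit or range.

## Working session

There is one attempt and no reset: what is moved stays moved. The work goes in short steps, Python scripts to look and compute and a tool call to move; the robot and the scene stay as the last step left them, time stands still between calls to the robot, and variables do not carry over. Pictures are saved under pics/ and viewed, about 8 in all and at most 12, crops included, and the job is handed in when it is done.

Besides the shell and the picture viewer there is one more tool, called after ">>>" as name(argument=value, ...) on one line, values as JSON. servo_tool: Moves the arm, as the interface text tells. Its arguments: {"type":"object","properties":{"delta_pos":{"type":"array"},"dr":{"type":"array"},"gripper":{"type":"number"}},"required":["delta_pos","dr"]}

```bash
mkdir -p pics
cat > h.py <<'E'
import numpy as np, cv2
from workcell import ctrl
def cloud(name):
    info=ctrl.camera_info(name); pic,d=ctrl.camera(name)
    K=np.array(info["intrinsics"],float);k1=info["k1"]
    R=cv2.Rodrigues(np.array(info["rvec"],float))[0];t=np.array(info["tvec"],float).ravel()
    u,v=np.meshgrid(np.arange(640),np.arange(480))
    p=cv2.undistortPoints(np.stack([u,v],-1).reshape(-1,1,2).astype(np.float64),K,np.array([k1,0,0,0,0.])).reshape(480,640,2)
    c=np.dstack([p*d[...,None],d]); w=(c-t)@R
    w[d==0]=np.nan
    return pic,d,w
E
python3 - <<'E'
from h import *
for n in ("scene","side"):
    p,d,w=cloud(n); cv2.imwrite(f"pics/{n}0.png",p); np.savez(f"{n}0.npz",p=p,w=w)
    i=ctrl.camera_info(n);R=cv2.Rodrigues(np.array(i["rvec"]))[0];print(n,-R.T@np.array(i["tvec"]).ravel(),R[2],i["k1"])
print(ctrl.sense())
E
```

```text
scene [ 1.07707616 -0.45881027  0.81080698] [-0.56254343  0.44769812 -0.69506207] -0.08557506256945295
side [0.34303689 0.78337827 0.73573998] [ 0.16075441 -0.76922332 -0.61842825] 0.02272671532872501
{'t': 0.1, 'q': array([-0.14948669,  0.42666904,  0.07386193,  1.60652245, -0.03415014,
        1.11080509, -0.06709906]), 'qd': array([ 0.00110236, -0.00254642, -0.00050137, -0.00082434, -0.00035588,
        0.00197435, -0.00089597]), 'effort': array([ 8.33200116e-03, -9.51551986e+01,  3.77174735e+00, -4.64406645e+01,
        1.97906635e-02,  6.50777074e-03,  1.41262312e-04]), 'tcp_pos': array([ 6.74639979e-01, -2.44295738e-05,  2.30690226e-01]), 'orientation': array([-3.14044832e+00,  3.89499584e-05,  1.57072257e+00]), 'contact_force': array([ 0.07504824,  0.14156402, -0.17562985]), 'torque': array([ 0.01320246,  0.01601044, -0.00776739]), 'opening': 0.08537159080447575}
```

View pics/scene0.png

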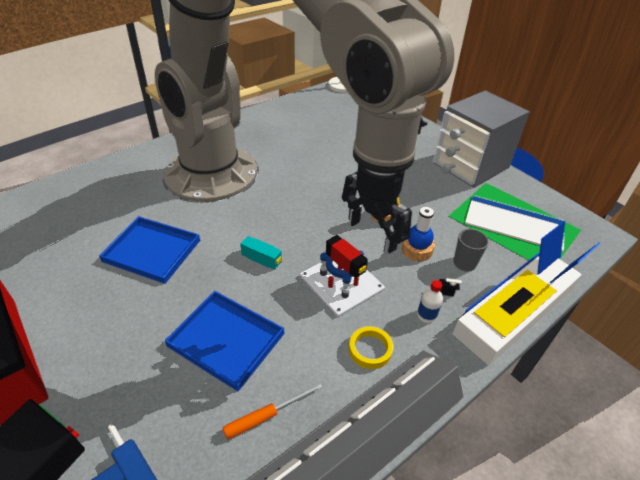

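View pics/side0.png

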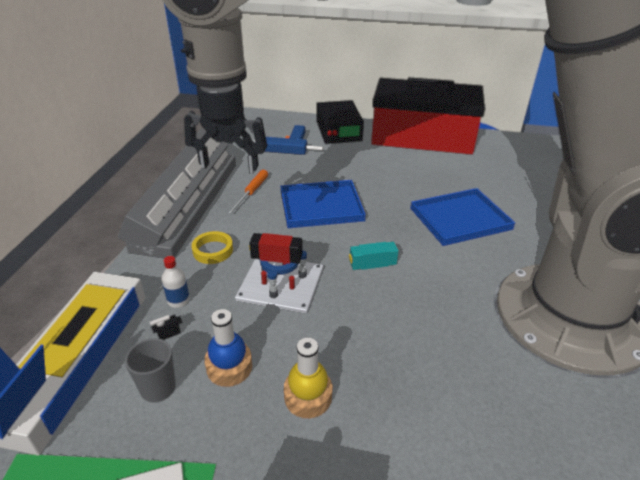

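The scene view shows the battery on the jig at (346,254), the far tray at (225,338) and the blue pod at (421,235). The yellow pod is hidden behind the gripper. In the side view the battery is at (275,248), the far tray at (322,203) and the yellow pod at (308,380), stub top at (308,345). Next I measure from the depth clouds.

Run:
```python
import numpy as np,cv2
def rep(n,name,box,hsvlo,hsvhi,zmin,zmax):
    D=np.load(n+"0.npz");p,w=D["p"],D["w"];h=cv2.cvtColor(p,cv2.COLOR_BGR2HSV)
    m=cv2.inRange(h,hsvlo,hsvhi)>0
    x0,y0,x1,y1=box;b=np.zeros_like(m);b[y0:y1,x0:x1]=1
    q=w[m&b];q=q[np.isfinite(q).all(1)];q=q[(q[:,2]>zmin)&(q[:,2]<zmax)]
    if len(q)<5: print(n,name,"few",len(q));return
    r=cv2.minAreaRect((q[:,:2]*1000).astype(np.float32))
    zt=np.percentile(q[:,2],97)
    print(n,name,len(q),"rect",np.round(r[0]),np.round(r[1]),round(r[2],1),"z",np.round(np.percentile(q[:,2],[2,50,97]),4))
A=(0,0,0);B=(180,255,255)
for n,bb,tb,jb in (("scene",(320,228,372,285),(160,285,290,392),(295,225,390,320)),("side",(245,228,308,268),(275,175,370,230),(230,230,330,312))):
    rep(n,"battop",bb,A,B,0.108,0.125)
    rep(n,"batall",bb,A,B,0.085,0.125)
    rep(n,"tray",tb,(100,120,40),(125,255,255),-.01,0.04)
    rep(n,"trayrim",tb,(100,120,40),(125,255,255),0.017,0.03)
    rep(n,"plate",jb,A,B,0.009,0.016)
    rep(n,"ring",jb,(95,60,20),(125,255,255),0.05,0.08)
rep("side","yball",(280,355,335,410),(20,120,60),(35,255,255),0.03,.12)
rep("side","ystub",(290,335,325,375),A,B,0.085,.16)
rep("side","ytop",(290,335,325,375),A,B,0.125,.16)
rep("side","bstub",(205,305,240,345),A,B,0.085,.16)
rep("scene","bstub",(412,203,440,232),A,B,0.085,.16)
D=np.load("side0.npz");w=D["w"]
# sphere fit for yellow ball
from scipy.optimize import least_squares
h=cv2.cvtColor(D["p"],cv2.COLOR_BGR2HSV);m=cv2.inRange(h,(20,120,60),(35,255,255))>0
b=np.zeros_like(m);b[355:410,280:335]=1;q=w[m&b];q=q[np.isfinite(q).all(1)]
s=least_squares(lambda c:np.linalg.norm(q-c,axis=1)-.032,q.mean(0)-[0,.02,0.01],loss="soft_l1",f_scale=.002)
print("ball centre",s.x,"res",np.abs(s.fun).mean())
```

```text
scene battop 610 rect [581.  34.] [102.  37.] 3.0 z [0.109  0.1156 0.1182]
scene batall 924 rect [583.  34.] [105.  37.] 2.6 z [0.0864 0.1144 0.118 ]
scene tray 6455 rect [ 542. -261.] [207. 176.] 20.8 z [0.0008 0.0045 0.0213]
scene trayrim 776 rect [ 552. -264.] [192. 161.] 21.3 z [0.0171 0.0201 0.0232]
scene plate 1636 rect [577.  33.] [141. 151.] 88.2 z [0.0091 0.0109 0.0136]
scene ring 327 rect [587.  26.] [100.  91.] 58.4 z [0.0618 0.0721 0.0759]
side battop 737 rect [581.  35.] [101.  40.] 1.2 z [0.1089 0.1169 0.1194]
side batall 1223 rect [582.  35.] [103.  40.] 2.2 z [0.0863 0.114  0.1192]
side tray 3232 rect [ 553. -280.] [198. 201.] 20.8 z [0.0023 0.0062 0.0226]
side trayrim 520 rect [ 551. -263.] [191. 167.] 20.7 z [0.0172 0.0208 0.0241]
side plate 2345 rect [607.  33.] [148. 215.] 86.2 z [0.0095 0.0122 0.0149]
side ring 411 rect [556.  47.] [97. 51.] 37.0 z [0.0639 0.0733 0.077 ]
side yball 988 rect [459. 297.] [63. 48.] 13.4 z [0.0362 0.0643 0.0806]
side ystub 660 rect [460. 290.] [31. 31.] 13.8 z [0.0867 0.1247 0.1331]
side ytop 326 rect [460. 290.] [30. 31.] 13.2 z [0.1255 0.1312 0.1336]
side bstub 610 rect [607. 260.] [33. 33.] 75.5 z [0.0862 0.1221 0.1327]
scene bstub 289 rect [609. 256.] [32. 35.] 62.8 z [0.0867 0.1186 0.1321]
ball centre [0.46061879 0.28771232 0.04939189] res 0.0011425654652138747
```

>>> servo_tool(delta_pos=[[-8,3,0],[-8,3,0],[-8,3,0],[-8,3,0],[-8,3,0],[-8,3,0],[-8,3,0],[-8,3,0],[-8,3,0],[-8,3,0],[-8,3,0],[-6,2,0]], dr=[[0,0,-7.1],[0,0,-7.1],[0,0,-7.1],[0,0,-7.1],[0,0,-7.1],[0,0,-7.1],[0,0,-7.1],[0,0,-7.1],[0,0,-7.1],[0,0,-7.1],[0,0,-7.1],[0,0,-7.1]], gripper=1)

```text
t: 1.1
tcp_pos: [0.5743, 0.0351, 0.2256]
orientation: [-3.136, 0.006, 0.069]
contact_force: [-0.0, 0.4, -0.3]
opening: 0.0852
```

>>> servo_tool(delta_pos=[[6,0,0],[0,0,0]], dr=[[-0.3,-0.3,-2],[0,0,0]])

```text
t: 1.27
tcp_pos: [0.5788, 0.0358, 0.2253]
orientation: [-3.141, 0.002, 0.025]
contact_force: [0.5, 0.4, 0.4]
opening: 0.0857
```

Run:
```python
from h import *
s=ctrl.sense();print(s["tcp_pos"],s["orientation"])
p,d,w=cloud("wrist");cv2.imwrite("pics/w1.png",p)
q=w[np.isfinite(w).all(2)]
for lo,hi in((.11,.125),(.068,.082),(.009,.015)):
    m=(q[:,2]>lo)&(q[:,2]<hi)&(np.abs(q[:,0]-.58)<.12)&(np.abs(q[:,1]-.034)<.1);k=q[m]
    r=cv2.minAreaRect((k[:,:2]*1000).astype(np.float32)) if len(k)>5 else None
    print(lo,len(k),r,np.median(k[:,2]) if len(k) else 0)
```

```text
[0.57875235 0.03579343 0.22529598] [-3.14105983e+00  2.38374683e-03  2.49597735e-02]
0.11 8257 ((582.159912109375, 33.57078552246094), (100.17894744873047, 34.602779388427734), 2.537264823913574) 0.11790845553387548
0.068 4291 ((586.3837890625, 34.31715774536133), (99.24693298339844, 95.4078598022461), 68.46781921386719) 0.07524046872202457
0.009 14094 ((576.8341674804688, 33.523468017578125), (140.32205200195312, 150.1855010986328), 88.14163970947266) 0.012700636290033436
```

View pics/w1.png

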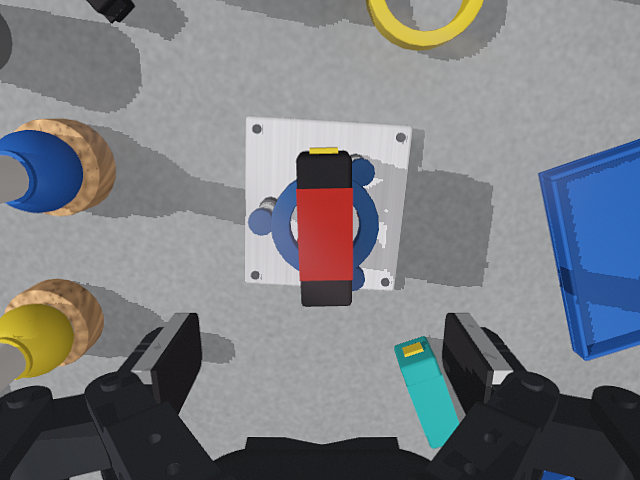

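The wrist view shows the battery across the ring at (325,228), top at z ≈ 0.118, centre (582,34), yaw 2.5°. The fingers straddle it cleanly. Descending.

>>> servo_tool(delta_pos=[[3,-2,-15],[0,0,-20],[0,0,-20],[0,0,-20],[0,0,-20],[0,0,-15],[0,0,-12],[0,0,-8],[0,0,0]], dr=[[0,0,1],[0,0,0],[0,0,0],[0,0,0],[0,0,0],[0,0,0],[0,0,0],[0,0,0],[0,0,0]])

```text
t: 2.07
tcp_pos: [0.5803, 0.0324, 0.0892]
orientation: [-3.139, 0.004, 0.064]
contact_force: [-0.7, -1.7, 0.4]
opening: 0.0853
```

>>> servo_tool(delta_pos=[[1,1,-5],[1,0,-3],[0,0,0]], dr=[[0,0,-1],[0,0,0],[0,0,0]])

```text
t: 2.32
tcp_pos: [0.583, 0.0332, 0.0815]
orientation: [-3.139, 0.004, 0.046]
contact_force: [0.4, 0.3, -0.1]
opening: 0.0856
```

>>> servo_tool(delta_pos=[[0,0,0],[0,0,0],[0,0,0],[0,0,0],[0,0,0],[0,0,0],[0,0,0],[0,0,0]], dr=[[0,0,0],[0,0,0],[0,0,0],[0,0,0],[0,0,0],[0,0,0],[0,0,0],[0,0,0]], gripper=0.2)

```text
t: 2.98
tcp_pos: [0.5841, 0.0335, 0.0838]
orientation: [-3.138, 0.001, 0.047]
contact_force: [0.3, -0.9, -2.3]
opening: 0.0329
```

>>> servo_tool(delta_pos=[[0,0,8],[0,0,12],[0,0,15],[0,0,18],[0,0,18],[0,0,12],[0,0,0]], dr=[[0,0,0],[0,0,0],[0,0,0],[0,0,0],[0,0,0],[0,0,0],[0,0,0]])

```text
t: 3.57
tcp_pos: [0.5832, 0.0328, 0.1748]
orientation: [-3.139, 0.001, 0.047]
contact_force: [0.7, -0.8, -1.9]
opening: 0.0332
```

>>> servo_tool(delta_pos=[[-1,-15,0],[-3,-25,0],[-3,-30,0],[-3,-30,0],[-3,-30,0],[-3,-30,0],[-3,-30,0],[-3,-30,0],[-3,-30,0],[-3,-25,0],[-2,-15,0],[0,0,0]], dr=[[0,0,1],[0,0,2],[0,0,2],[0,0,2],[0,0,2],[0,0,2],[0,0,2],[0,0,2],[0,0,2],[0,0,2],[0,0,0],[0,0,0]])

```text
t: 4.57
tcp_pos: [0.5483, -0.2676, 0.1774]
orientation: [-3.137, -0.001, 0.401]
contact_force: [-0.4, 0.1, -2.1]
opening: 0.0331
```

>>> servo_tool(delta_pos=[[3,4,-12],[0,0,-20],[0,0,-22],[0,0,-22],[0,0,-22],[0,0,-18],[0,0,-12],[0,0,-8],[0,0,0]], dr=[[0,0,-1],[0,0,0],[0,0,0],[0,0,0],[0,0,0],[0,0,0],[0,0,0],[0,0,0],[0,0,0]])

```text
t: 5.32
tcp_pos: [0.5523, -0.2523, 0.0293]
orientation: [-3.134, -0.002, 0.379]
contact_force: [-0.7, 0.2, -3.0]
opening: 0.0334
```

>>> servo_tool(delta_pos=[[0,-5,-2],[0,-5,-2],[0,0,-3],[0,0,-3],[0,0,-2],[0,0,0]], dr=[[0,0,0],[0,0,0],[0,0,0],[0,0,0],[0,0,0],[0,0,0]])

```text
t: 5.82
tcp_pos: [0.5542, -0.2623, 0.0181]
orientation: [-3.135, -0.004, 0.38]
contact_force: [0.0, 0.2, -2.3]
opening: 0.0333
```

>>> servo_tool(delta_pos=[[0,0,-2],[0,0,-2],[0,0,-1.5]], dr=[[0,0,0],[0,0,0],[0,0,0]])

```text
t: 6.07
tcp_pos: [0.5548, -0.2625, 0.0135]
orientation: [-3.136, -0.006, 0.379]
contact_force: [-13.5, 6.3, 47.0]
opening: 0.033
```

>>> servo_tool(delta_pos=[[0,0,1],[0,0,0]], dr=[[0,0,0],[0,0,0]])

```text
t: 6.23
tcp_pos: [0.5551, -0.2625, 0.0149]
orientation: [-3.136, -0.006, 0.379]
contact_force: [0.1, -0.7, -2.5]
opening: 0.0329
```

>>> servo_tool(delta_pos=[[0,0,-0.8]], dr=[[0,0,0]])

```text
t: 6.32
tcp_pos: [0.5551, -0.2625, 0.0141]
orientation: [-3.136, -0.007, 0.379]
contact_force: [0.1, -0.6, -2.1]
opening: 0.0331
```

>>> servo_tool(delta_pos=[[0,0,-0.5]], dr=[[0,0,0]])

```text
t: 6.4
tcp_pos: [0.5553, -0.2624, 0.0136]
orientation: [-3.136, -0.007, 0.379]
contact_force: [-2.3, 1.7, 9.1]
opening: 0.0332
```

>>> servo_tool(delta_pos=[[0,0,0],[0,0,0],[0,0,0],[0,0,0],[0,0,0],[0,0,0]], dr=[[0,0,0],[0,0,0],[0,0,0],[0,0,0],[0,0,0],[0,0,0]], gripper=1)

```text
t: 6.9
tcp_pos: [0.5554, -0.2625, 0.0134]
orientation: [-3.137, -0.007, 0.38]
contact_force: [0.1, 0.7, -0.3]
opening: 0.0857
```

>>> servo_tool(delta_pos=[[0,0,8],[0,0,15],[0,0,22],[0,0,30],[0,0,35],[0,0,35],[0,0,30],[0,0,20],[0,0,5]], dr=[[0,0,0],[0,0,0],[0,0,0],[0,0,0],[0,0,0],[0,0,0],[0,0,0],[0,0,0],[0,0,0]])

```text
t: 7.65
tcp_pos: [0.5512, -0.2621, 0.2246]
orientation: [-3.134, -0.003, 0.378]
contact_force: [-0.2, -1.0, 0.1]
opening: 0.0855
```

>>> servo_tool(delta_pos=[[-3,15,0],[-5,28,0],[-6,37,0],[-6,38,0],[-6,38,0],[-6,38,0],[-6,38,0],[-6,38,0],[-6,38,0],[-6,38,0],[-6,38,0],[-6,38,0]], dr=[[0,0,1],[0,0,2],[0,0,2],[0,0,2],[0,0,2],[0,0,2],[0,0,2],[0,0,2],[0,0,2],[0,0,2],[0,0,2],[0,0,2]])

```text
t: 8.65
tcp_pos: [0.4702, 0.1708, 0.2242]
orientation: [-3.139, -0.001, 0.79]
contact_force: [1.2, 0.2, -0.9]
opening: 0.0855
```

>>> servo_tool(delta_pos=[[-2,32,0],[-2,27,0],[-2,18,0],[0,6,0],[0,0,0]], dr=[[0,0,0],[0,0,0],[0,0,0],[0,0,0],[0,0,0]])

```text
t: 9.07
tcp_pos: [0.456, 0.267, 0.2217]
orientation: [-3.136, 0.001, 0.808]
contact_force: [0.0, -0.2, 0.7]
opening: 0.0855
```

Run:
```python
from h import *
s=ctrl.sense();print(s["tcp_pos"],s["orientation"],s["q"])
p,d,w=cloud("wrist");cv2.imwrite("pics/w2.png",p)
q=w[np.isfinite(w).all(2)]
c=np.linalg.norm(q[:,:2]-[.46,.289],axis=1)<.04
for lo,hi in((.127,.14),(.09,.125)):
    k=q[c&(q[:,2]>lo)&(q[:,2]<hi)]
    print(lo,len(k),cv2.minEnclosingCircle((k[:,:2]*1000).astype(np.float32)),np.percentile(k[:,2],[5,50,95]))
p,d,w=cloud("scene");cv2.imwrite("pics/s1.png",np.hstack([cv2.resize(p[190:400,150:450],(800,560))]))
k=w[np.isfinite(w).all(2)]
k=k[(k[:,2]>.035)&(k[:,2]<.06)&(np.abs(k[:,0]-.552)<.09)&(np.abs(k[:,1]+.262)<.08)]
print("bat",cv2.minAreaRect((k[:,:2]*1000).astype(np.float32)),np.percentile(k[:,2],[50,95]))
k=w[np.isfinite(w).all(2)]
k=k[(k[:,2]>.07)&(k[:,2]<.085)&(np.abs(k[:,0]-.577)<.07)&(np.abs(k[:,1]-.033)<.07)]
print("ring",cv2.minEnclosingCircle((k[:,:2]*1000).astype(np.float32)),np.median(k[:,2]))
```

```text
[0.45597873 0.26699092 0.22166175] [-3.13580042e+00  1.49541032e-03  8.07541148e-01] [-0.63518645  0.20009942 -0.01470998  1.94017307 -0.00303645  1.00373112
 -1.41123184]
0.127 2433 ((460.7937927246094, 288.347412109375), 16.570772171020508) [0.12905212 0.13183073 0.13319071]
0.09 294 ((464.7000732421875, 291.0699157714844), 14.979287147521973) [0.0916114  0.10572539 0.12090112]
bat ((552.9515380859375, -263.8680419921875), (99.09143829345703, 35.248252868652344), 20.684295654296875) [0.04615761 0.04867845]
ring ((575.85302734375, 33.68118667602539), 56.5162239074707) 0.07301634232510358
```

View pics/w2.png

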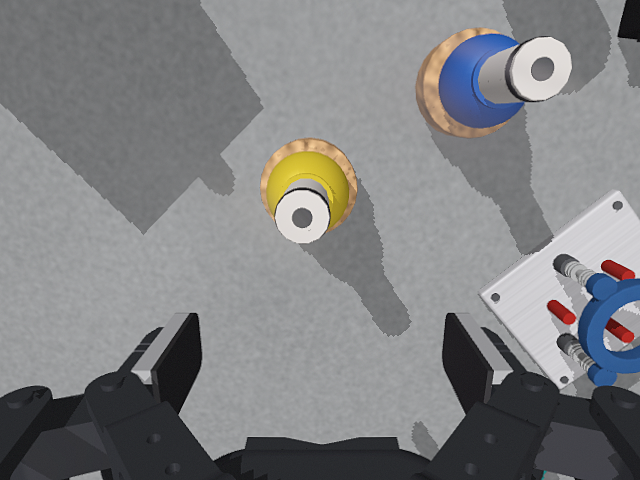

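View pics/s1.png

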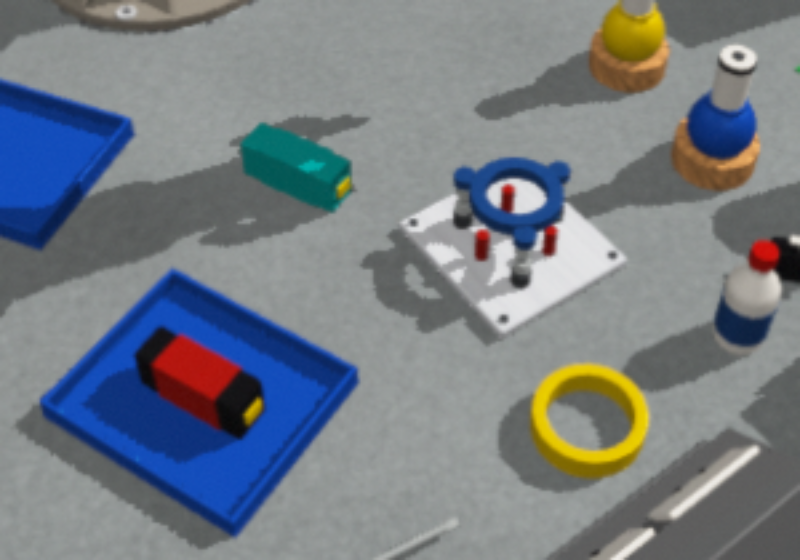

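The wrist view shows the yellow stub top at (302,217), measured at (460.5, 288.5), z 0.133. The scene crop shows the battery flat in the far tray at (200,380) and the ring free. Now the pod.

>>> servo_tool(delta_pos=[[2,10,0],[2,9,0],[1,3,-5],[0,0,-12],[0,0,-15],[0,0,-15],[0,0,-12],[0,0,0]], dr=[[0,0,0],[0,0,0],[0,0,0],[0,0,0],[0,0,0],[0,0,0],[0,0,0],[0,0,0]])

```text
t: 9.83
tcp_pos: [0.4653, 0.2844, 0.1599]
orientation: [-3.138, -0.0, 0.796]
contact_force: [0.5, -0.7, -0.8]
opening: 0.0852
```

>>> servo_tool(delta_pos=[[-3,3,-8],[-2,1,-12],[0,0,-15],[0,0,-14],[0,0,-10],[0,0,-6],[0,0,0]], dr=[[0,0,0],[0,0,0],[0,0,0],[0,0,0],[0,0,0],[0,0,0],[0,0,0]])

```text
t: 10.42
tcp_pos: [0.4613, 0.2897, 0.0927]
orientation: [-3.138, -0.003, 0.794]
contact_force: [-0.5, -0.4, -0.2]
opening: 0.0855
```

>>> servo_tool(delta_pos=[[-0.8,-1,-0.5],[0,0,0]], dr=[[0.1,0,0],[0,0,0]])

```text
t: 10.58
tcp_pos: [0.4607, 0.2889, 0.0926]
orientation: [-3.137, -0.005, 0.794]
contact_force: [-0.6, -0.4, -0.7]
opening: 0.0854
```

>>> servo_tool(delta_pos=[[0,0,0],[0,0,0],[0,0,0],[0,0,0],[0,0,0],[0,0,0],[0,0,0],[0,0,0]], dr=[[0,0,0],[0,0,0],[0,0,0],[0,0,0],[0,0,0],[0,0,0],[0,0,0],[0,0,0]], gripper=0.2)

```text
t: 11.25
tcp_pos: [0.4616, 0.2896, 0.0951]
orientation: [-3.138, -0.008, 0.793]
contact_force: [0.4, 0.4, -0.4]
opening: 0.0306
```

>>> servo_tool(delta_pos=[[0,0,5],[0,0,10],[0,0,15],[0,0,20],[0,0,25],[0,0,25],[0,0,20],[0,0,10],[0,0,0]], dr=[[0,0,0],[0,0,0],[0,0,0],[0,0,0],[0,0,0],[0,0,0],[0,0,0],[0,0,0],[0,0,0]])

```text
t: 12.0
tcp_pos: [0.46, 0.288, 0.2359]
orientation: [-3.137, -0.007, 0.793]
contact_force: [-0.4, 0.2, -2.7]
opening: 0.0307
```

>>> servo_tool(delta_pos=[[5,-10,0],[9,-20,0],[12,-26,0],[13,-28,0],[13,-28,0],[13,-28,0],[13,-28,0],[13,-28,0],[12,-26,0],[9,-20,0],[4,-10,0],[0,0,0]], dr=[[0,0,0],[0,0,0],[0,0,0],[0,0,0],[0,0,0],[0,0,0],[0,0,0],[0,0,0],[0,0,0],[0,0,0],[0,0,0],[0,0,0]])

```text
t: 13.0
tcp_pos: [0.5749, 0.0143, 0.2296]
orientation: [-3.134, 0.002, 0.794]
contact_force: [-0.7, -0.9, -2.3]
opening: 0.0304
```

Run:
```python
from h import *
from scipy.optimize import least_squares
s=ctrl.sense();print(s["tcp_pos"],s["orientation"])
out=[]
for n in("scene","side"):
    p,d,w=cloud(n);out.append(p)
    h=cv2.cvtColor(p,cv2.COLOR_BGR2HSV);ok=np.isfinite(w).all(2)
    m=ok&(cv2.inRange(h,(20,120,50),(35,255,255))>0)&(np.linalg.norm(w[...,:2]-s["tcp_pos"][:2],axis=2)<.06)&(w[...,2]>.1)
    q=w[m];r=least_squares(lambda c:np.linalg.norm(q-c,axis=1)-.032,q.mean(0),loss="soft_l1",f_scale=.002)
    print(n,"ball",len(q),r.x)
    k=w[ok&(w[...,2]>.069)&(w[...,2]<.08)&(np.linalg.norm(w[...,:2]-[.5765,.0335],axis=2)<.0425)]
    # ring outline circle
    e=k[np.linalg.norm(k[:,:2]-[.5765,.0335],axis=1)<.0415]
    print(" ring",len(e),cv2.minEnclosingCircle((e[:,:2]*1000).astype(np.float32)),np.median(e[:,2]))
cv2.imwrite("pics/c3.png",np.hstack([cv2.resize(out[0][150:330,280:460],(400,400)),cv2.resize(out[1][150:330,190:370],(400,400))]))
```

```text
[0.57494604 0.01434844 0.22959412] [-3.13402493e+00  2.13262141e-03  7.94375314e-01]
scene ball 626 [0.57208175 0.01362499 0.18244287]
 ring 479 ((576.7109985351562, 33.34938049316406), 41.239925384521484) 0.0735573731891725
side ball 734 [0.57300629 0.0136571  0.18371312]
 ring 576 ((576.4940795898438, 33.673824310302734), 41.276180267333984) 0.07467337296720758
```

View pics/c3.png

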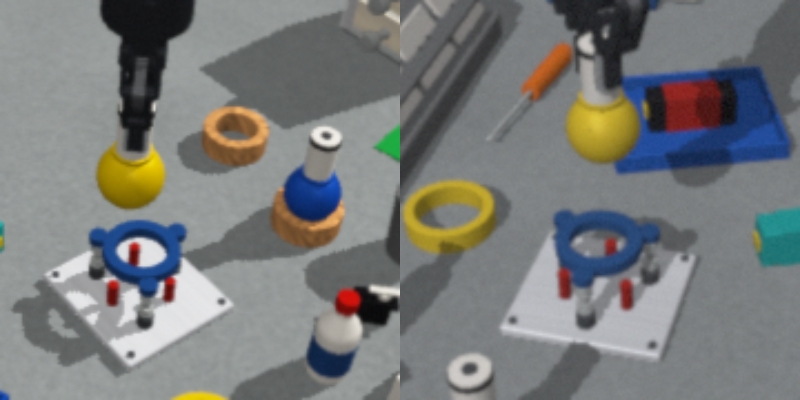

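Both crops show the pod upright in the gripper above the free ring (ring centre about (140,250) in the left crop, (600,240) in the right), and the ball is 20 mm short in y. Correct it and descend.

>>> servo_tool(delta_pos=[[2,10,0],[2,8,0],[0,2,-8],[0,0,-12],[0,0,-15],[0,0,-12],[0,0,-8],[0,0,0]], dr=[[0,-0.6,0],[0,-0.4,0],[0,0,0],[0,0,0],[0,0,0],[0,0,0],[0,0,0],[0,0,0]])

```text
t: 13.77
tcp_pos: [0.576, 0.0518, 0.1705]
orientation: [3.138, -0.015, 0.812]
contact_force: [-0.3, -0.1, -2.3]
opening: 0.0308
```

>>> servo_tool(delta_pos=[[1,-8,0],[1,-5,0],[0,-1,0],[0,0,0],[0,0,0]], dr=[[0,0,0],[0,0,0],[0,0,0],[0,0,0],[0,0,0]])

```text
t: 14.18
tcp_pos: [0.5786, 0.0375, 0.1717]
orientation: [3.138, -0.016, 0.814]
contact_force: [-0.6, -0.2, -1.7]
opening: 0.0306
```

>>> servo_tool(delta_pos=[[0,-2.5,0],[0,0,0]], dr=[[0,0,0],[0,0,0]])

```text
t: 14.35
tcp_pos: [0.579, 0.0346, 0.1725]
orientation: [3.137, -0.017, 0.814]
contact_force: [-0.1, 0.3, -1.9]
opening: 0.0311
```

Run:
```python
from h import *
from scipy.optimize import least_squares
s=ctrl.sense();print(s["tcp_pos"],s["orientation"])
for n in("scene","side"):
    p,d,w=cloud(n)
    h=cv2.cvtColor(p,cv2.COLOR_BGR2HSV);ok=np.isfinite(w).all(2)
    m=ok&(cv2.inRange(h,(20,120,50),(35,255,255))>0)&(np.linalg.norm(w[...,:2]-s["tcp_pos"][:2],axis=2)<.06)&(w[...,2]>.08)
    q=w[m];r=least_squares(lambda c:np.linalg.norm(q-c,axis=1)-.032,q.mean(0),loss="soft_l1",f_scale=.002)
    print(n,"ball",len(q),r.x)
```

```text
[0.57904483 0.03456499 0.17252917] [ 3.13693437 -0.01737822  0.81359075]
scene ball 560 [0.5773051 0.0341704 0.1255233]
side ball 698 [0.57863217 0.03344386 0.12674722]
```

>>> servo_tool(delta_pos=[[-1,0,-5],[-0.5,0,-7],[0,0,-7],[0,0,-4],[0,0,-2],[0,0,0]], dr=[[0,0,0],[0,0,0],[0,0,0],[0,0,0],[0,0,0],[0,0,0]])

```text
t: 14.95
tcp_pos: [0.5767, 0.0356, 0.144]
orientation: [3.138, -0.017, 0.815]
contact_force: [-0.0, -0.2, -2.1]
opening: 0.0309
```

>>> servo_tool(delta_pos=[[1,-1.2,-1],[0,0,-1],[0,0,-1]], dr=[[0,0,0],[0,0,0],[0,0,0]])

```text
t: 15.2
tcp_pos: [0.5779, 0.0344, 0.1408]
orientation: [3.138, -0.017, 0.815]
contact_force: [-1.7, 1.5, 3.0]
opening: 0.0308
```

Contact at TCP z ≈ 0.141, as predicted. I press slowly, watching the force.

>>> servo_tool(delta_pos=[[0,0,-2],[0,0,-2],[0,0,-2],[0,0,-2]], dr=[[0,0,0],[0,0,0],[0,0,0],[0,0,0]])

```text
t: 15.53
tcp_pos: [0.5781, 0.0346, 0.1335]
orientation: [3.138, -0.018, 0.815]
contact_force: [-4.4, 0.5, 6.8]
opening: 0.0306
```

>>> servo_tool(delta_pos=[[-0.8,0,-2],[0,0,-2],[0,0,-2],[0,0,-2],[0,0,-1]], dr=[[0,0,0],[0,0,0],[0,0,0],[0,0,0],[0,0,0]])

```text
t: 15.95
tcp_pos: [0.5776, 0.0348, 0.1255]
orientation: [3.138, -0.019, 0.815]
contact_force: [-5.1, 1.3, 9.5]
opening: 0.0308
```

>>> servo_tool(delta_pos=[[-0.8,0,-1.5],[0,0,-1.5],[0,0,-1]], dr=[[0,0,0],[0,0,0],[0,0,0]])

```text
t: 16.2
tcp_pos: [0.5774, 0.0348, 0.1228]
orientation: [3.136, -0.021, 0.814]
contact_force: [-5.6, -0.2, 10.4]
opening: 0.0307
```

>>> servo_tool(delta_pos=[[-0.8,0,-1],[0,0,-1]], dr=[[0,0,0],[0,0,0]])

```text
t: 16.37
tcp_pos: [0.5773, 0.0348, 0.1218]
orientation: [3.135, -0.022, 0.814]
contact_force: [-6.4, 0.7, 11.0]
opening: 0.0307
```

>>> servo_tool(delta_pos=[[-1,0,-1],[0,0,-1]], dr=[[0,0,0],[0,0,0]])

```text
t: 16.53
tcp_pos: [0.5772, 0.0347, 0.121]
orientation: [3.134, -0.024, 0.814]
contact_force: [-5.8, 0.3, 11.0]
opening: 0.0303
```

>>> servo_tool(delta_pos=[[0,0,-1],[0,0,-1]], dr=[[0,0,0],[0,0,0]])

```text
t: 16.7
tcp_pos: [0.5772, 0.0348, 0.12]
orientation: [3.134, -0.025, 0.814]
contact_force: [-7.3, -0.2, 12.1]
opening: 0.0307
```

>>> servo_tool(delta_pos=[[0,0,-1],[0,0,-1]], dr=[[0,0.3,0],[0,0,0]])

```text
t: 16.87
tcp_pos: [0.5777, 0.0348, 0.1197]
orientation: [3.137, -0.023, 0.814]
contact_force: [-10.2, 0.4, 24.0]
opening: 0.0307
```

>>> servo_tool(delta_pos=[[-1,0,-1],[-0.5,0,-1]], dr=[[0,0,0],[0,0,0]])

```text
t: 17.03
tcp_pos: [0.5773, 0.0348, 0.1197]
orientation: [3.136, -0.025, 0.813]
contact_force: [-5.5, -0.5, 16.8]
opening: 0.0311
```

Run:
```python
from h import *
s=ctrl.sense();print(s["tcp_pos"],s["contact_force"])
o=[]
for n in("scene","side"):
    p,d,w=cloud(n);o.append(p)
    h=cv2.cvtColor(p,cv2.COLOR_BGR2HSV);ok=np.isfinite(w).all(2)
    r=np.linalg.norm(w[...,:2]-[.5766,.0335],axis=2)
    k=w[ok&(cv2.inRange(h,(95,60,20),(125,255,255))>0)&(r<.039)&(w[...,2]>.035)]
    print(n,len(k),np.percentile(k[:,2],[10,50,90]))
cv2.imwrite("pics/c4.png",np.hstack([cv2.resize(o[0][180:320,290:430],(400,400)),cv2.resize(o[1][180:320,210:350],(400,400))]))
s=ctrl.sense();print(s["t"],s["tcp_pos"],s["contact_force"])
```

```text
[0.57726756 0.03477831 0.11973696] [-5.50980184 -0.5268425  16.78056899]
scene 273 [0.04805879 0.05337245 0.05559779]
side 285 [0.05287462 0.05503645 0.05753608]
17.1333 [0.5772281  0.03476407 0.11970488] [-5.82165771 -0.68084224 17.57780474]
```

View pics/c4.png

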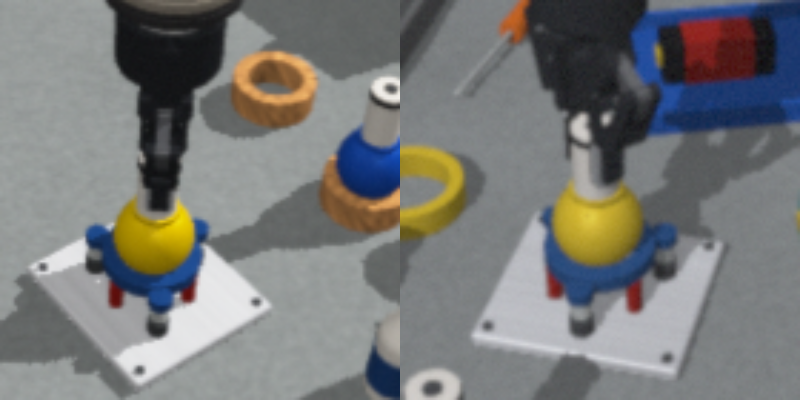

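Both views show the ring down on the red stops (ring at about (150,250) left, (600,255) right, height ≈ 0.055 m). Now I hold the push.

>>> servo_tool(delta_pos=[[0,0,-1.2],[0,0,-1.2],[0,0,-1.2],[0,0,-1.2],[0,0,-1.2],[0,0,-1.2]], dr=[[0,0,0],[0,0,0],[0,0,0],[0,0,0],[0,0,0],[0,0,0]])

```text
t: 17.63
tcp_pos: [0.5776, 0.0348, 0.1196]
orientation: [3.135, -0.029, 0.812]
contact_force: [-10.6, 0.3, 24.6]
opening: 0.0307
```

>>> servo_tool(delta_pos=[[-0.7,0,-1.2],[-0.5,0,-1.2],[-0.3,0,-1.2],[-0.3,0,-1.2],[-0.3,0,-1.2],[-0.3,0,-1.2],[-0.3,0,-1.2],[-0.3,0,-1.2]], dr=[[0,0.1,0],[0,0.1,0],[0,0.1,0],[0,0.1,0],[0,0.1,0],[0,0.1,0],[0,0.1,0],[0,0.1,0]])

```text
t: 18.3
tcp_pos: [0.5777, 0.0346, 0.1197]
orientation: [3.141, -0.027, 0.811]
contact_force: [-8.4, -1.0, 21.6]
opening: 0.0306
```

>>> servo_tool(delta_pos=[[-0.4,0,-1.2],[-0.4,0,-1.2],[-0.4,0,-1.2],[-0.4,0,-1.2],[-0.4,0,-1.2],[-0.4,0,-1.2],[-0.4,0,-1.2],[-0.4,0,-1.2],[-0.4,0,-1.2],[-0.4,0,-1.2],[-0.4,0,-1.2],[-0.4,0,-1.2]], dr=[[0,0.1,0],[0,0.1,0],[0,0.1,0],[0,0.1,0],[0,0.1,0],[0,0.1,0],[0,0.1,0],[0,0.1,0],[0,0.1,0],[0,0.1,0],[0,0.1,0],[0,0.1,0]])

```text
t: 19.3
tcp_pos: [0.578, 0.0344, 0.1198]
orientation: [-3.135, -0.026, 0.81]
contact_force: [-7.8, 0.1, 21.7]
opening: 0.0309
```

>>> servo_tool(delta_pos=[[-0.4,0,-1.2],[-0.4,0,-1.2],[-0.4,0,-1.2],[-0.4,0,-1.2],[-0.4,0,-1.2],[-0.4,0,-1.2],[-0.4,0,-1.2],[-0.4,0,-1.2],[-0.4,0,-1.2],[-0.4,0,-1.2]], dr=[[0,0.1,0],[0,0.1,0],[0,0.1,0],[0,0.1,0],[0,0.1,0],[0,0.1,0],[0,0.1,0],[0,0.1,0],[0,0.1,0],[0,0.1,0]])

```text
t: 20.13
tcp_pos: [0.5783, 0.0342, 0.1198]
orientation: [-3.128, -0.024, 0.809]
contact_force: [-8.1, 0.0, 20.8]
opening: 0.0305
```

Run:
```python
from h import *
for n in("scene","side"):
  for _ in range(3): p,d,w=cloud(n)
  h=cv2.cvtColor(p,cv2.COLOR_BGR2HSV);ok=np.isfinite(w).all(2)
  r=np.linalg.norm(w[...,:2]-[.5766,.0335],axis=2)
  k=w[ok&(cv2.inRange(h,(95,60,20),(125,255,255))>0)&(r<.039)&(w[...,2]>.035)]
  s=ctrl.sense();print(n,np.percentile(k[:,2],[50,90]),s["t"],s["tcp_pos"],s["contact_force"])
if s["contact_force"][2]>16: print(ctrl.finish_job())
```

```text
scene [0.05330163 0.05539299] 20.2833 [0.57828782 0.03416748 0.11980449] [-8.10619543 -0.6006774  21.72545276]
side [0.05509272 0.23183775] 20.4333 [0.57828996 0.03416968 0.11978537] [-7.23676477 -0.25963089 20.86492094]
the job is handed in; nothing more can be done
None
```

The job is handed in at t = 20.4 s. The battery is in the tray and the yellow pod was still being pressed down at the end.

- **Battery:** I lifted it off the jig and set it down flat in the far blue tray. A depth check afterwards put it at (553, −264) mm with its top at about 47 mm. On first touching the tray floor it was pressed for one move at about 47 N. I eased off, lowered it again to about 9 N and released it there.
- **Pod:** I gripped the yellow pod by its stub, seated it nose down in the ring and pressed it down.
    - **Travel:** the tool went down about 21 mm from first contact until the force rose at the stop.
    - **Ring height:** both cameras put the ring's top at about 0.055 m, which matches fully home.
    - **Hold:** from 16.9 s to hand-in (about 3.5 s), with 17–25 N measured downward, well under the 60 N crush limit.
- **Last checks:** about 21 N downward and steady, with about 8 N sideways on the tool. The side camera's 90th-percentile height (0.23 m) was stray gripper pixels; its median of 0.055 m agrees. The tool leant 1–2° at the end. I didn't re-measure the bystanders at the end, but I saw none moved in the views.

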